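# Prop the guard flap and take out the bottle

### The job

The small brown bottle stands under the hinged flap of the grey guard box. Raise the flap by its prop stay and set the foot of the stay in the notch of the strip on the box's side, so that the flap stands open by itself; never let the flap fall or slam. Then take the bottle out and stand it upright in the white tray, leaving the flap propped and without shifting the things round about.

Things in the scene. Friction and masses are not known exactly. Their poses are not given: they have to be found in the camera images.
- guard_box: Grey open-topped box fixed to the worktop, 170 (x) x 170 (y) x 104 mm high, walls and floor 5 mm. Origin: centre of its underside; x points from the front wall (robot side) to the flap's hinge, z up. The hinge line runs along y at x = +85 mm, z = 108 mm. On the right (-y) side a ledge carries the notched strip.
- strip_zone (a point): Point on the flat top of the notched strip (80 x 18 mm, along the box's x), 135 mm before the hinge line, 100 mm high. One square notch in it: 16 mm long in x, 12 deep. The strip is clamped elsewhere each time, unreported: the notch centre lies up to 14 mm before or behind this point; look or feel for it. The strip holds up only the stay's foot; its top is rough: a foot left on it is not set.
- flap (a joint): Angle of the guard flap about the hinge line, 0 = shut (level), grows as the front edge rises, stop at 1.52. The flap is a white frame with a clear pane, 170 x 170 x 6 mm, about 0.25 kg; it falls shut if let go. With the foot in the notch it stands at 1.12 to 1.36 (steeper the nearer the notch is to the hinge).
- stay (a joint): Angle of the stay at its pivot, which sits on a bracket at the flap's right edge, 110 mm from the hinge line, 30 mm above the flap. 0 = sloping 0.2 rad down forward past the box's front: a hard stop, so lifting its end lifts the flap. Grows as it folds down. Stiff (0.12 N m): it keeps its angle. Flat bar 10 mm high, 6 thick, at y = -105 mm of the box; 180 mm from pivot to foot centre.
- stay_foot (a point): Centre of the stay's foot: the inner 18 mm of the 12 mm thick round cross rod (parallel to the box's y) at the stay's free end, where it crosses the bar. Set in the notch it is at z = 94 mm in the guard box's frame; resting on the strip's flat top it is at 106 mm.
- stay_grip (a point): Point to grip: on the same 12 mm cross rod, 43 mm outward (-y of the guard box) of stay_foot. The outward part of the rod is 60 mm long, bare and round, so it can turn between the fingers as the stay folds. Foot and grip share one axis, hence height and x in the guard box's frame.
- brown_bottle: Small brown round bottle with a black cap, 44 mm diameter, 95 mm high, standing in the guard box, about 0.12 kg. Body of 44 mm up to 80 mm high, cap 28 mm diameter above. Origin: centre of its underside, z up.
- tray: White shallow tray, 150 (x) x 210 (y) x 15 mm, fixed. Origin: centre of its underside; floor 3 mm thick, low rim 3 mm wide.
- roll: Roll of tape, 68 mm diameter, 16 mm high: leave alone. Origin: centre of underside.
- weight: Knobbed calibration weight, 27 mm diameter, 36 mm high: leave alone. Origin: centre of underside.
- beaker: Small glass beaker, 35 mm diameter, 46 mm high: leave alone. Origin: centre of underside.
- calc: Pocket calculator, 120 x 70 x 14 mm: leave alone. Origin: centre of underside.

How it is judged:
By the outcome, as a careful person would: the job done as asked, in the order asked, and still so for the second after the job is handed in, with the robot touching nothing.
It also fails if it takes over 64 s, if anything falls off the work surface, if the arm or the gripper's body presses on something with over 40 N, if the wrist force passes 120 N, or if a joint passes its speed limit or range.

### The arm

A 6-joint arm with a two-finger parallel gripper is mounted at the origin on a cart in front of the work surface, level with it; the furniture and walls round the work are solid. World frame = base frame: x ahead of the robot, y to its left, z up, the work surface at z = 0. Lengths are in mm, angles in rad, forces in N, time in s.
With the tool pointing down it reaches from about 300 to 775 mm from the base axis. Payload 14.6 kg.
Tool frame: the origin (TCP) lies at the very end of the fingers, on their centre line; the grasp point (between the pads) lies 19 mm behind it (grip_point_offset is the distance from the TCP to the grasp point, in mm); z points along the fingers, y is the line along which they close (so a half turn about z gives the same grasp; the last joint's range is limited). The gripper opens to 94 mm and grips with 3 to 60 N. Pads are 16 mm wide; open, the fingers measure 119 mm over their backs; the gripper's body (75 mm by 177 mm) begins 78 mm behind the grasp point.
Start: joints at [-0.067, 0.3, 1.521, -0, 1.321, -0.067], TCP at [549.99, -0.002, 205.446] pointing down, gripper open.
Joint ranges: [-3.03, 3.03], [-0.79, 2.21], [0.23, 2.52], [-1.04, 4.18], [0, 3.07], [-2.55, 2.55]. Speed limits (rad/s): [2.22, 2.22, 2.57, 3.14, 3.14, 3.14].

### API

Orientations are given as [roll, pitch, yaw] about the fixed x, y, z axes, in that order (R = Rz(yaw) Ry(pitch) Rx(roll)).
In Python, from cell import read_state, camera, camera_info, sign_off, grip_point_offset gives the robot as it stands.
- The arm moves only by the shell command python3 -m handwheel 'ROWS' [FORCE]. ROWS is text: rows parted by semicolons, each of 5 numbers parted by spaces: the shift along the world's x, y, z in units of 40 mm (1.0 is 40 mm), then the turn about the world's z in units of 5 degrees (1.0 is 5 degrees), then the closure, from 0 (fully open) to 1 (shut). In form: dx dy dz yaw gripper; .... A call has 1 to 12 rows; each row shifts and turns the commanded pose from where the row before left it; what a row does not reach is not made up. A row lasts 1/12 s, in which the tool goes at most 41.7 mm and 7.16 degrees, less where a joint would pass 70% of its speed; a pose out of reach is approached as far as the arm can. A call is refused whole if a number of a shift passes 1 or a number of a turn 1, either way. A call with a gripper value outside its range is refused whole. The fingers move at their own pace and stop on an object; FORCE is the grip in N (left out, the last holds). Time passes only in rows, so rows that do not move let the fingers close. It gives the time, the measured TCP pose, the force, the opening and the grip force at its end, in the units of the state.
- read_state(): the state, without advancing time (a new reading comes with each control period).
- camera(name): name is "scene" or "side" or "wrist"; returns (picture, depth): 420x560x3 uint8, red, green, blue; 420x560 float32, mm along the optical axis (not along the pixel's ray), 0 where there is no reading.
- camera_info(name): a dict with "intrinsics" (3x3 intrinsics, pixels), "world_from_camera" (4x4, takes a point from camera to world coordinates). Camera axes: x right, y down, z forward; pixel columns grow to the right and rows downward; lengths in mm; the calibration is good to about 2 mm. A picture is of the moment at which its call begins: read the wrist's pose just before it. camera_info takes no time and is no camera call; for the wrist camera it gives the pose at the moment of the call.
- sign_off(): hands the job in; it is judged then, once.
The state is a dict: "clock": time; "joints": joint angles; "qd": joint speeds; "effort": joint torques, N m; "eef_pos": TCP position; "eef_rot": TCP orientation; "wrist_force": force on the tool from outside, world axes, zero at the start; "moment": the same for the moment, N m; "finger_gap": finger opening in mm; "finger_force": force on a finger pad.
Only numpy, scipy, OpenCV 4.12 (cv2) and the standard library are available. Lean on these libraries where they do the work, as an engineer would, in place of code of your own. Each camera call takes 0.05 s, during which the arm holds its last target. There are 200 camera calls.

## Working session

There is one attempt and no reset: what is moved stays moved. The work goes in short steps, Python scripts to look and compute and a shell command to move; the robot and the scene stay as the last step left them, time stands still between calls to the robot, and variables do not carry over. Pictures are saved under pics/ and viewed, at most 13 in all, crops included, and the job is handed in when it is done.

```bash
mkdir -p pics; ls; cat > h.py <<'E'
import numpy as np, cv2
from cell import *
def snap(n,f=None):
    im,d=camera(n); i=camera_info(n)
    if f: cv2.imwrite('pics/'+f,im[:,:,::-1])
    K=np.array(i['intrinsics']);T=np.array(i['world_from_camera'])
    v,u=np.mgrid[:d.shape[0],:d.shape[1]]
    P=np.stack([(u-K[0,2])/K[0,0]*d,(v-K[1,2])/K[1,1]*d,d],-1)
    W=P@T[:3,:3].T+T[:3,3]; W[d==0]=np.nan
    return im,d,W,K,T
E
python3 - <<'E'
from h import *
for n in('scene','side'):
    im,d,W,K,T=snap(n,n+'0.png'); np.savez('pics/'+n+'0.npz',im=im,d=d,W=W,K=K,T=T); print(n,K[0,0],T.round(2).tolist())
s=read_state(); print({k:np.round(v,3).tolist() for k,v in s.items()})
E
```

```text
pics
scene 458.3728171232873 [[0.81, -0.36, 0.46, 35.14], [-0.58, -0.47, 0.66, -770.11], [-0.02, -0.81, -0.59, 813.23], [0.0, 0.0, 0.0, 1.0]]
side 476.2687712731389 [[1.0, 0.05, -0.04, 622.38], [0.06, -0.52, 0.85, -1156.05], [0.02, -0.85, -0.52, 811.24], [0.0, 0.0, 0.0, 1.0]]
{'clock': 0.1, 'joints': [-0.067, 0.3, 1.522, 0.0, 1.321, -0.067], 'qd': [-0.0, -0.001, -0.001, 0.001, -0.0, 0.001], 'effort': [0.002, -53.264, -35.328, 0.071, 0.023, -0.0], 'eef_pos': [549.755, 0.003, 204.948], 'eef_rot': [-3.141, -0.0, 1.571], 'wrist_force': [0.774, 0.294, -0.224], 'moment': [0.031, 0.051, 0.063], 'finger_force': 0.0, 'finger_gap': 93.926}
```

View pics/scene0.png

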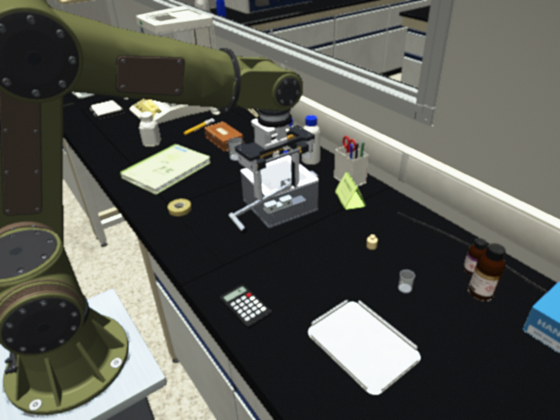

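View pics/side0.png

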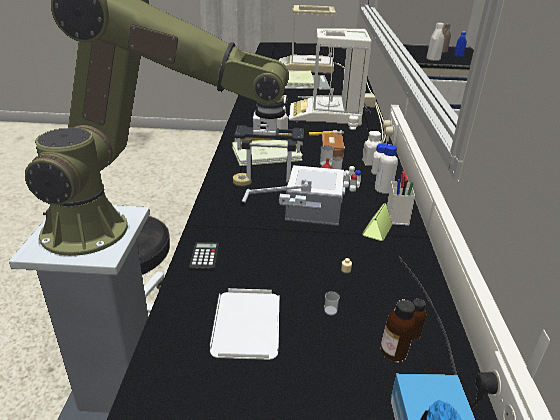

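The scene view shows the stay's bar and cross rod at about (238,216) and the tray at (363,345). In the side view the rod is at (247,197), the box at (315,195), the tray at (246,325) and the strip near (295,203).

```bash
python3 - <<'E'
from h import *
a=np.load('pics/side0.npz'); b=np.load('pics/scene0.npz')
for n,z,px in(('side',a,[(246,197),(244,201),(250,192),(285,188),(265,192),(286,217),(340,221),(287,196),(342,199),(300,203),(316,180),(297,170),(246,325),(214,352),(278,355),(222,293),(279,293)]),('scene',b,[(232,214),(237,222),(242,228),(235,217),(265,201),(363,345),(310,333),(376,388),(418,352)])):
    for u,v in px: print(n,u,v,z['W'][v,u].round(0))
c=a['im'][155:230,225:365,::-1]; c=cv2.resize(c,None,fx=5.5,fy=5.5,interpolation=cv2.INTER_CUBIC)
e=b['im'][150:232,220:330,::-1]; e=cv2.resize(e,None,fx=2.2,fy=2.2,interpolation=cv2.INTER_CUBIC)
o=np.zeros((c.shape[0]+e.shape[0],c.shape[1],3),np.uint8);o[:c.shape[0]]=c;o[c.shape[0]:,:e.shape[1]]=e
cv2.imwrite('pics/crop1.png',o);print(o.shape)
# tray points & box right-wall
W=a['W']; 
m=(W[...,2]<25)&(a['im'].min(-1)>150)&(W[...,1]<-100)&(W[...,0]<700); m[:285]=0
q=W[m][:,:2].astype(np.float32);print('tray',cv2.minAreaRect(q))
E
```

```text
side 246 197 [482.  70. 104.]
side 244 201 [479.  43. 105.]
side 250 192 [490. 113.  97.]
side 285 188 [597.  97. 126.]
side 265 192 [524. 290.   1.]
side 286 217 [603. 123.   7.]
side 340 221 [775. 129.  -1.]
side 287 196 [604.  96. 100.]
side 342 199 [790. 269.  -0.]
side 300 203 [644.  90.  81.]
side 316 180 [692. 192. 108.]
side 297 170 [631. 248. 113.]
side 246 325 [ 528. -352.    4.]
side 214 352 [ 467. -437.    3.]
side 278 355 [ 607. -433.    1.]
side 222 293 [ 455. -241.   -1.]
side 279 293 [ 599. -230.   -0.]
scene 232 214 [480. 115. 105.]
scene 237 222 [474.  80. 102.]
scene 242 228 [472.  50. 102.]
scene 235 217 [480.  99. 104.]
scene 265 201 [599. 138.  84.]
scene 363 345 [ 525. -345.    1.]
scene 310 333 [ 453. -252.    3.]
scene 376 388 [ 474. -435.    1.]
scene 418 352 [ 606. -427.   -0.]
(592, 770, 3)
tray ((88.5802001953125, -277.2132568359375), (226.9365692138672, 1067.574951171875), 81.50614929199219)
```

View pics/crop1.png

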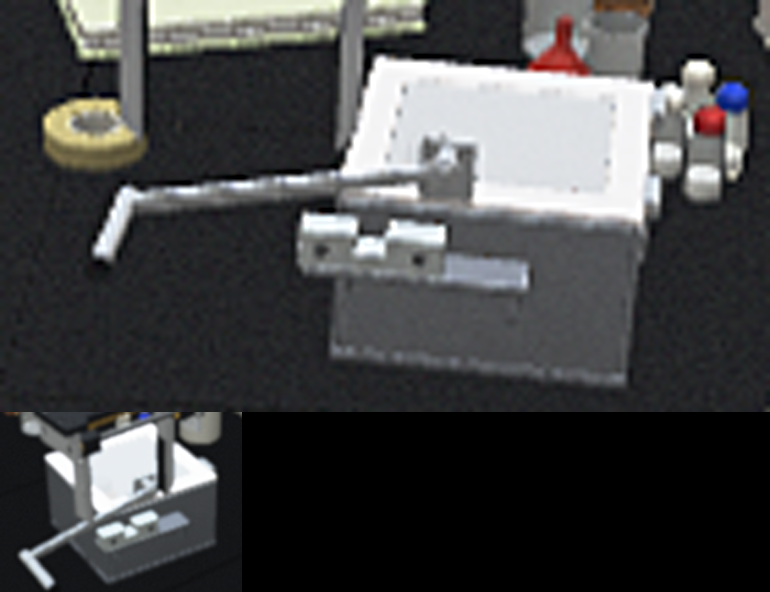

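The crop shows the flap's corners at about (340,205), (645,230), (370,60) and (650,85). The strip's notch is at crop x≈352–388, the middle of the strip, and the cross rod runs from (130,195) to (103,258). Next I fit the box pose by ray-plane intersection.

```bash
cat >> h.py <<'E'
def ray(K,T,u,v,z):
    r=T[:3,:3]@np.array([(u-K[0,2])/K[0,0],(v-K[1,2])/K[1,1],1]); t=(z-T[2,3])/r[2]
    return T[:3,3]+t*r
E
python3 - <<'E'
from h import *
a=np.load('pics/side0.npz'); b=np.load('pics/scene0.npz')
K,T=a['K'],a['T']
def f(x,y,z): return ray(K,T,225+x/5.5-.4,155+y/5.5-.4,z).round(0)
for n,x,y,z in[('FR',340,203,111),('HR',645,225,111),('FL',372,58,111),('HL',652,83,111),('botF',332,352,0),('botH',625,380,0),('strip0',301,217,100),('strip1',445,230,100),('notch0',356,238,88),('notch1',388,243,88),('n0top',356,222,100),('n1top',388,226,100),('rodroot',132,195,104),('rodend',103,258,104)]: print(n,f(x,y,z))
W=a['W']
# right wall points
m=(W[...,2]>15)&(W[...,2]<65)&(W[...,1]>100)&(W[...,1]<160)&(W[...,0]>590)&(W[...,0]<800)
q=W[m];print(len(q),np.polyfit(q[:,0],q[:,1],1),q[:,0].min(),q[:,0].max(),np.median(q[:,1]))
# flap top
m=(abs(W[...,2]-111)<8)&(W[...,1]>125)&(W[...,1]<330)&(W[...,0]>590)&(W[...,0]<800)
q=W[m];print(len(q),cv2.minAreaRect(q[:,:2].astype(np.float32)),q.mean(0))
for nm,d in(('side',a),('scene',b)):
    W=d['W'];m=(W[...,2]>80)&(W[...,2]<125)&(W[...,0]>455)&(W[...,0]<505)&(W[...,1]>20)&(W[...,1]<130)
    q=W[m];print(nm,len(q),q.min(0),q.max(0),q.mean(0), np.polyfit(q[:,1],q[:,0],1))
    W=d['W'];m=(W[...,2]>-6)&(W[...,2]<25)&(W[...,0]>430)&(W[...,0]<640)&(W[...,1]>-470)&(W[...,1]<-200)&(d['im'].min(-1)>140)
    q=W[m];print('tray',len(q),cv2.minAreaRect(q[:,:2].astype(np.float32)))
    m=(W[...,2]>85)&(W[...,2]<112)&(W[...,0]>585)&(W[...,0]<700)&(W[...,1]>70)&(W[...,1]<125)&(d['im'].min(-1)>120)
    q=W[m];print('strip',len(q),cv2.minAreaRect(q[:,:2].astype(np.float32)))
E
```

```text
FR [601. 103. 111.]
HR [768.  95. 111.]
FL [614. 286. 111.]
HL [783. 270. 111.]
botF [600. 125.   0.]
botH [768. 111.   0.]
strip0 [580. 104. 100.]
strip1 [660.  98. 100.]
notch0 [611. 105.  88.]
notch1 [629. 101.  88.]
n0top [611. 102. 100.]
n1top [628.  99. 100.]
rodroot [486. 113. 104.]
rodend [477.  42. 104.]
609 [-9.90917672e-02  1.81106326e+02] 599.3142891027547 768.3731118912794 112.08732041210828
1087 ((697.0911865234375, 202.77456665039062), (166.6470184326172, 179.2471923828125), 84.74894714355469) [698.70358476 207.92769155 109.83439107]
side 90 [467.94287491  37.13907438  90.10523208] [502.61767883 119.3446167  108.73895917] [481.98781746  77.36331915 102.70196942] [2.12356856e-01 4.65559186e+02]
tray 4154 ((527.6570434570312, -332.86810302734375), (150.07681274414062, 233.40899658203125), 2.067732095718384)
strip 186 ((641.23779296875, 104.13887786865234), (40.59006881713867, 111.948486328125), 88.93281555175781)
scene 149 [465.51536019  39.40525229  92.36963985] [504.81112882 124.56557304 110.77988508] [478.52552263  83.23125161 102.65971889] [2.19588862e-01 4.60248867e+02]
tray 5932 ((532.2736206054688, -334.90069580078125), (166.22190856933594, 222.8363037109375), 2.3656046390533447)
strip 186 ((642.6370849609375, 104.63642120361328), (36.51388931274414, 111.38375091552734), 87.49073791503906)
```

```bash
python3 -m handwheel '-0.36 0.35 -0.2 -0.25 0;-0.36 0.35 -0.2 -0.25 0;-0.36 0.35 -0.2 -0.25 0;-0.36 0.35 -0.2 -0.25 0;-0.36 0.35 -0.2 0 0;0 0 0 0 0;0 0 0 0 0' 30
python3 - <<'E'
from h import *
print(read_state()['eef_pos'],read_state()['eef_rot'])
im,d,W,K,T=snap('wrist','w1.png'); np.savez('pics/w1.npz',im=im,d=d,W=W,K=K,T=T);print(K[0,0],T.round(2).tolist())
E
```

```text
clock: 0.68
eef_pos: [477.7, 70.3, 165.4]
eef_rot: [-3.141, 0.0, 1.485]
wrist_force: [-0.3, 0.3, 0.8]
finger_gap: 94.1
finger_force: 0.0
[477.69539115  70.31685285 165.36944454] [-3.14115226e+00  1.35714917e-04  1.48485155e+00]
313.256028741156 [[1.0, -0.08, -0.02, 484.64], [-0.09, -0.96, -0.27, 148.01], [0.0, 0.27, -0.96, 343.92], [0.0, 0.0, 0.0, 1.0]]
```

View pics/w1.png

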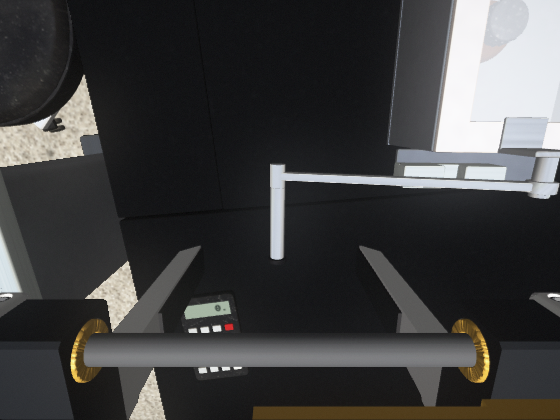

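The wrist view shows the rod running straight down column 277 from row 165 to 258, so the yaw already matches. Strip pieces lie at columns 402–458 and 463–505, row 171, partly hidden by the bar, and the bottle is at about (505,25) behind the pane.

```bash
python3 - <<'E'
from h import *
a=np.load('pics/w1.npz');K,T,W=a['K'],a['T'],a['W']
for u,v,z in[(277,180,103),(277,258,103),(277,225,103),(283,225,103),(271,225,103),(402,165,100),(458,168,100),(464,168,100),(506,168,100),(398,148,104),(390,148,0),(440,152,111),(505,25,100)]:print(u,v,ray(K,T,u,v,z).round(1),W[v,u].round(0))
im=a['im'][140:200,380:560,::-1];cv2.imwrite('pics/crop2.png',cv2.resize(im,None,fx=4.4,fy=4.4,interpolation=cv2.INTER_CUBIC))
E
```

```text
277 180 [479.3 109.1 103. ] [479. 109. 104.]
277 258 [473.5  44.1 103. ] [474.  44. 104.]
277 225 [476.1  72.7 103. ] [476.  73. 104.]
283 225 [480.9  72.3 103. ] [481.  72. 101.]
271 225 [471.2  73.1 103. ] [471.  73. 102.]
402 165 [576.7 111.8 100. ] [579. 111.  93.]
458 168 [620.  105.7 100. ] [627. 104.  88.]
464 168 [624.7 105.2 100. ] [626. 105.  97.]
506 168 [657.1 102.4 100. ] [658. 102.  99.]
398 148 [571.9 125.4 104. ] [610. 116.   0.]
390 148 [601.2 116.3   0. ] [601. 116.   0.]
440 152 [600.  120.5 111. ] [618. 116.  76.]
505 25 [645.8 202.2 100. ] [640. 200. 109.]
```

View pics/crop2.png

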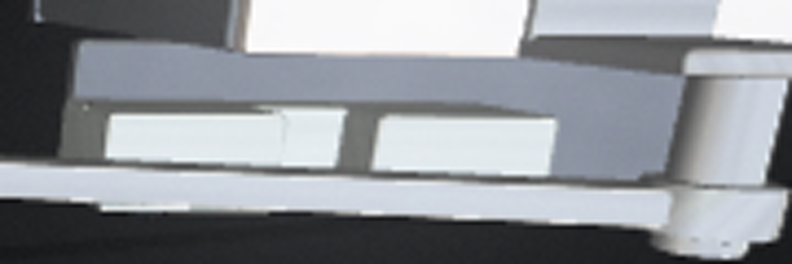

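```bash
python3 -m handwheel '-0.05 -0.15 -0.1 0 0;0 0 -0.4 0 0.3;0 0 -0.5 0 0.5;0 0 -0.5 0 0.6;0 0 -0.4 0 0.6;0 0 -0.14 0 0.6;0 0 0 0 0.6;0 0 0 0 0.7;0 0 0 0 0.8;0 0 0 0 0.85' 20; python3 -m handwheel '0 0 0 0 0.9;0 0 0 0 0.95;0 0 0 0 1;0 0 0 0 1'; python3 - <<'E'
from h import *
snap('side','s2.png')
c=cv2.imread('pics/s2.png')[140:240,210:370]; cv2.imwrite('pics/s2c.png',cv2.resize(c,None,fx=5,fy=5,interpolation=cv2.INTER_CUBIC))
E
```

```text
clock: 1.57
eef_pos: [476.5, 63.9, 84.8]
eef_rot: [3.14, -0.0, 1.483]
wrist_force: [0.1, 0.2, -0.6]
finger_gap: 37.1
finger_force: 0.0
clock: 1.9
eef_pos: [475.5, 64.0, 83.8]
eef_rot: [-3.14, 0.0, 1.484]
wrist_force: [-0.5, 0.8, -1.1]
finger_gap: 11.3
finger_force: 20.1
```

View pics/s2c.png

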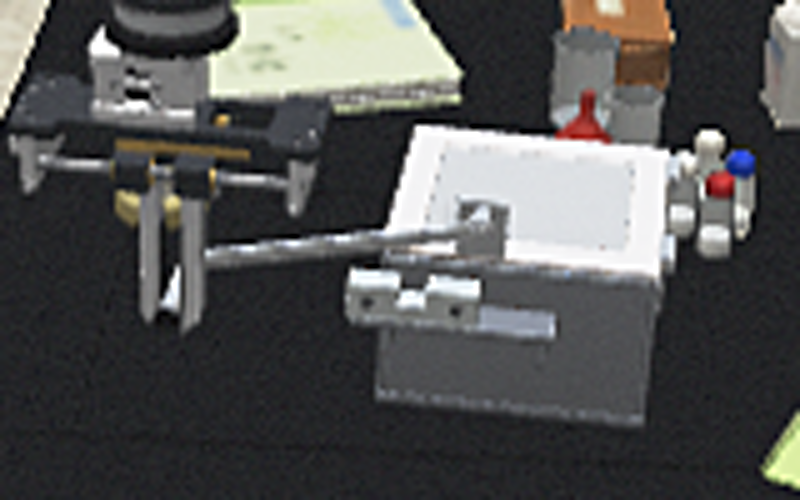

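The gripper holds the rod near its end, and the flap is still shut. Now I lift.

```bash
python3 -m handwheel '0.03 0 0.2 0 1;0.04 0 0.26 0 1;0.04 0 0.27 0 1;0.05 -0.01 0.27 0 1;0.18 -0.02 0.17 0 1;0.18 -0.02 0.16 0 1;0.18 -0.01 0.16 0 1;0.18 -0.01 0.16 0 1;0 0 0 0 1' 20; python3 - <<'E'
from h import *
im,d,W,K,T=snap('side','s3.png');print(read_state()['wrist_force'],read_state()['moment'])
E
python3 -m handwheel '0.28 -0.02 -0.01 0 1;0.28 -0.03 -0.01 0 1;0.28 -0.02 -0.02 0 1;0.28 -0.02 -0.01 0 1;0.29 -0.03 -0.2 0 1;0.29 -0.02 -0.2 0 1;0.29 -0.03 -0.2 0 1;0.19 -0.02 -0.18 0 1;0.19 -0.02 -0.18 0 1;0.19 -0.01 -0.19 0 1;0 0 0 0 1;0 0 0 0 1'; python3 - <<'E'
from h import *
im,d,W,K,T=snap('side','s4.png');c=cv2.imread('pics/s4.png')[110:240,230:370]; cv2.imwrite('pics/s4c.png',cv2.resize(c,None,fx=4.6,fy=4.6,interpolation=cv2.INTER_CUBIC))
print(read_state()['wrist_force'],read_state()['moment'])
E
```

```text
clock: 2.7
eef_pos: [512.3, 60.7, 151.1]
eef_rot: [3.14, 0.001, 1.483]
wrist_force: [-1.3, -3.1, -0.1]
finger_gap: 10.9
finger_force: 20.0
[-1.15448334 -3.11859339 -1.51159861] [-0.70053363  0.13484852 -0.02239008]
clock: 3.75
eef_pos: [613.2, 51.4, 100.7]
eef_rot: [-3.14, 0.002, 1.483]
wrist_force: [-0.6, -8.3, -0.8]
finger_gap: 11.5
finger_force: 19.9
[-0.95928446 -8.64692588 -0.58927306] [-1.38443415  0.17089349 -0.02661943]
```

View pics/s4c.png

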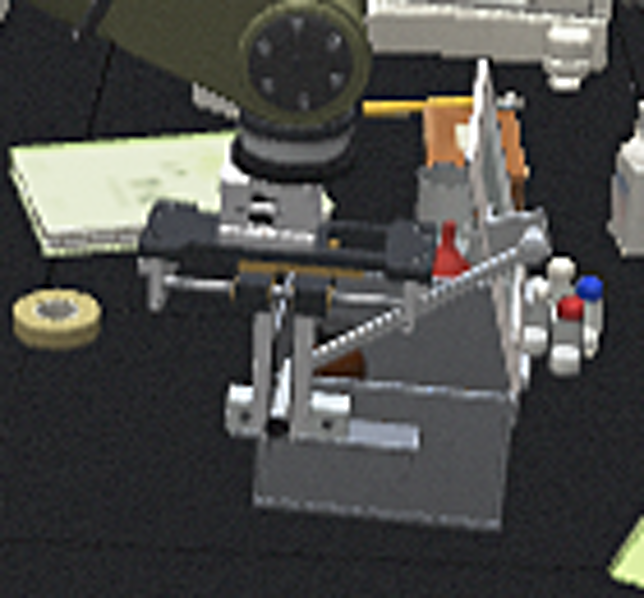

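The flap is up (about 1.3 rad), and the foot hangs above the notch gap between the strip blocks at crop (280,410). I lower it into the notch.

```bash
python3 -m handwheel '0 -0.03 -0.1 0 1;0 0 -0.1 0 1;0 0 -0.1 0 1;0 0 -0.06 0 1;0 0 -0.06 0 1;0 0 0 0 1'; python3 -c "
from h import *
s=read_state();print(s['eef_pos'],s['wrist_force'],s['moment'])"; python3 -m handwheel '0 0 -0.05 0 1;0 0 -0.05 0 1;0 0 -0.05 0 1;0 0 0 0 1';python3 -c "
from h import *
s=read_state();print(s['eef_pos'],s['wrist_force'],s['moment'])"
```

```text
clock: 4.3
eef_pos: [613.3, 51.1, 84.4]
eef_rot: [-3.141, 0.0, 1.484]
wrist_force: [-2.1, -4.0, -0.4]
finger_gap: 11.0
finger_force: 20.0
[613.31489725  51.09370484  84.38826447] [-2.09272807 -3.99680489 -0.42447893] [-0.67792431  0.3241127   0.01214561]
clock: 4.63
eef_pos: [613.6, 51.2, 78.7]
eef_rot: [-3.142, 0.0, 1.484]
wrist_force: [-0.0, -3.9, -0.3]
finger_gap: 11.1
finger_force: 20.0
[613.59839674  51.15112838  78.71984918] [-0.03669858 -3.94945151 -0.32308802] [-0.79035941 -0.00851929  0.00942635]
```

```bash
python3 -m handwheel '0 0 -0.04 0 1;0 0 -0.04 0 1;0 0 0 0 1';python3 -m handwheel '0 0 -0.03 0 1;0 0 0 0 1'; python3 - <<'E'
from h import *
im,d,W,K,T=snap('side','s5.png')
c=cv2.imread('pics/s5.png')[170:230,260:340]; cv2.imwrite('pics/s5c.png',cv2.resize(c,None,fx=7,fy=7,interpolation=cv2.INTER_CUBIC))
print(read_state()['wrist_force'],read_state()['moment'])
E
```

```text
clock: 4.88
eef_pos: [613.7, 51.1, 75.7]
eef_rot: [3.141, 0.0, 1.483]
wrist_force: [-0.0, -4.6, -0.7]
finger_gap: 11.2
finger_force: 20.0
clock: 5.05
eef_pos: [613.7, 51.2, 75.3]
eef_rot: [3.141, 0.0, 1.484]
wrist_force: [-2.6, -5.4, 6.4]
finger_gap: 11.3
finger_force: 20.0
[-2.86517434 -5.58604926  5.84944384] [-0.87053828  0.57294542 -0.05614165]
```

View pics/s5c.png

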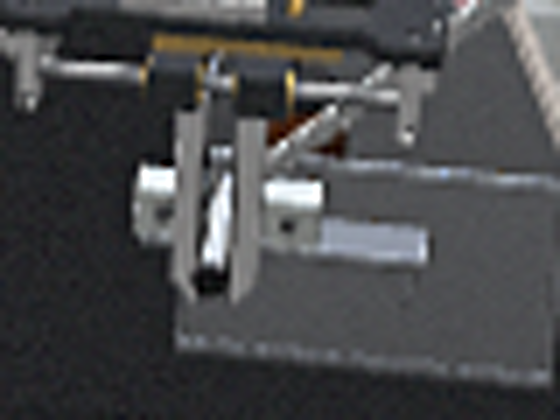

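```bash
python3 -m handwheel '0 0 0 0 0.86;0 0 0 0 0.83;0 0 0 0 0.8;0 0 0 0 0.75;0 0 0 0 0.7;0 0 0 0 0.7';python3 -c "
from h import *
s=read_state();print(s['eef_pos'],s['wrist_force'],s['moment'])"; python3 -m handwheel '0 0 0.1 0 0.7;0 0 0.3 0 0.7;0 -0.1 0.5 0 0.7;0 -0.4 0.6 0 0.5;0 -0.6 0.8 0 0.3;0 -0.6 0.8 0 0;0 0 0.8 0 0;0 0 0.4 0 0;-0.5 0.5 0 0 0;0 0 0 0 0'; python3 - <<'E'
from h import *
im,d,W,K,T=snap('side','s6.png')
c=cv2.imread('pics/s6.png')[100:240,230:370]; cv2.imwrite('pics/s6c.png',cv2.resize(c,None,fx=4.2,fy=4.2,interpolation=cv2.INTER_CUBIC))
np.savez('pics/s6.npz',im=im,d=d,W=W,K=K,T=T)
im,d,W,K,T=snap('scene','c6.png');np.savez('pics/c6.npz',im=im,d=d,W=W,K=K,T=T)
E
```

```text
clock: 5.6
eef_pos: [613.6, 51.3, 74.6]
eef_rot: [-3.142, -0.0, 1.484]
wrist_force: [-0.4, -0.4, 0.8]
finger_gap: 27.9
finger_force: 0.0
[613.59114011  51.33611963  74.59786352] [-0.35620289 -0.42482339  0.81203692] [ 0.0081134   0.0156195  -0.09515583]
clock: 6.43
eef_pos: [592.3, 4.9, 249.2]
eef_rot: [3.139, -0.001, 1.484]
wrist_force: [0.1, 0.1, -1.0]
finger_gap: 71.7
finger_force: 0.0
```

View pics/s6c.png

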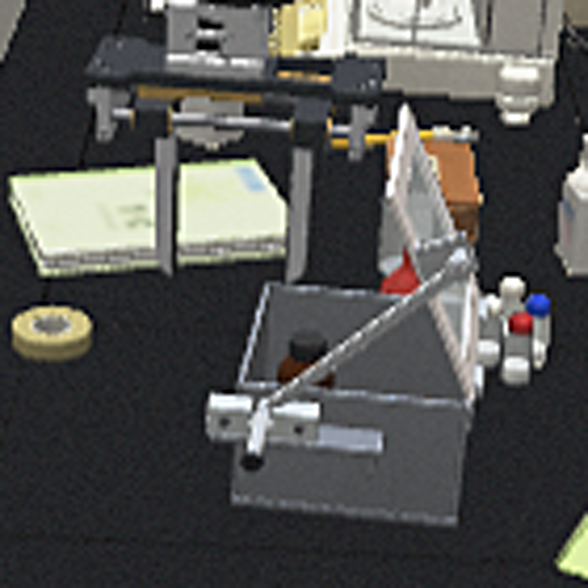

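The flap stands propped with the foot in the notch (crop (255,410)). The bottle's cap top is at crop (308,338), near the box's front left. I locate the bottle from depth.

```bash
python3 - <<'E'
from h import *
a=np.load('pics/s6.npz');K,T,W=a['K'],a['T'],a['W']
print(ray(K,T,230+308/4.2-.4,100+336/4.2-.4,100))
for n in('s6','c6'):
    W=np.load(f'pics/{n}.npz')['W'];im=np.load(f'pics/{n}.npz')['im'].astype(int)
    m=(W[...,2]>92)&(W[...,2]<106)&(W[...,0]>615)&(W[...,0]<720)&(W[...,1]>130)&(W[...,1]<275)&(im.max(-1)<70)
    q=W[m];print(n,len(q),np.median(q,0),q.min(0),q.max(0)) if len(q) else print(n,0)
im,d,W,K,T=snap('wrist','w7.png')
m=(W[...,2]>92)&(W[...,2]<106)&(W[...,0]>615)&(W[...,0]<720)&(W[...,1]>130)&(W[...,1]<275)&(im.max(-1)<70)
q=W[m];print(len(q),np.median(q,0),q.min(0),q.max(0)) if len(q) else print(0)
s=read_state();print(s['eef_pos'])
E
```

```text
[651.16953638 206.56833522 100.        ]
s6 40 [651.4839079  199.46804893  96.93740426] [615.21672915 188.04813066  92.21173961] [664.63197872 264.95681518 102.54861814]
c6 49 [646.28651534 203.82689603  98.15968403] [633.73495224 192.38892713  92.23681748] [660.19900278 221.46414538 101.51994132]
0
[593.66394366   3.15231883 247.28593544]
```

```bash
python3 -m handwheel '0 0 0 1 0;0 0 0 1 0;0 0 0 1 0;0 0 0 1 0;0 0 0 1 0;0 0 0 1 0;0 0 0 1 0;0 0 0 1 0;0 0 0 1 0;0 0 0 1 0;0 0 0 1 0;0 0 0 1 0' >/dev/null;  python3 -m handwheel '0 0 0 1 0;0 0 0 1 0;0 0 0 1 0;0 0 0 1 0;0 0 0 1 0;0 0 0 1 0;0.2 0.9 0 0 0;0.3 0.9 0 0 0;0.3 0.9 0 0 0;0.3 0.9 0 0 0;0.2 0.9 0 0 0;0 0.5 0 0 0'; python3 -m handwheel '0 0 0 0 0;0 0 0 0 0'; python3 - <<'E'
from h import *
s=read_state();print(s['eef_pos'],s['eef_rot'],s['joints'])
im,d,W,K,T=snap('wrist','w8.png')
m=(W[...,2]>92)&(W[...,2]<106)&(W[...,0]>615)&(W[...,0]<720)&(W[...,1]>140)&(W[...,1]<265)&(im.max(-1)<80)
q=W[m]
if len(q):
  print(len(q),np.median(q,0),q.min(0),q.max(0),cv2.minEnclosingCircle(q[:,:2].astype(np.float32)))
W=np.load('pics/c6.npz')['W'];im=np.load('pics/c6.npz')['im']
m=(W[...,2]>235)&(W[...,2]<300)&(W[...,0]>680)&(W[...,0]<790)&(W[...,1]>100)&(W[...,1]<300)&(im.min(-1)>140)
print(W[m].min(0),W[m].max(0),len(W[m]))
E
```

```text
clock: 8.58
eef_pos: [646.3, 206.2, 245.5]
eef_rot: [-3.141, -0.001, 3.056]
wrist_force: [0.6, -0.1, 0.2]
finger_gap: 94.3
finger_force: 0.0
clock: 8.75
eef_pos: [645.7, 203.5, 245.8]
eef_rot: [-3.141, -0.001, 3.056]
wrist_force: [-0.8, -1.5, -0.1]
finger_gap: 94.2
finger_force: 0.0
[645.72542457 203.52873969 245.82624284] [-3.14099684e+00 -1.05584713e-03  3.05562850e+00] [ 2.51337356e-01  5.76135229e-01  1.03847727e+00 -2.13009916e-04
  1.52817368e+00 -1.23348592e+00]
[692.94282757 107.48763467 237.42446561] [745.6213879  280.10344464 264.13915806] 35
```

View pics/w8.png

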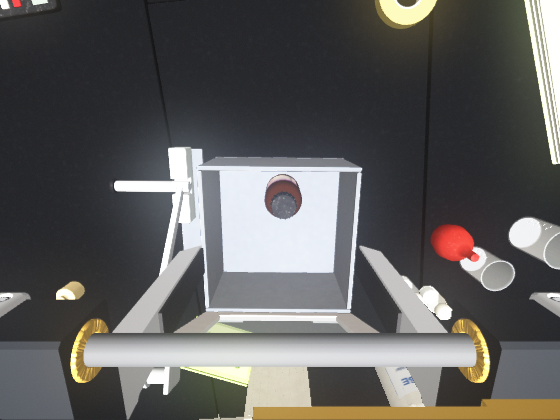

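The wrist view shows the box from above, with the bottle's cap top at (285,206) and the body behind it at (283,190). The stay's foot sits in the strip at (183,187), and the flap's edge is behind the gripper at about row 320.

```bash
cat > b.py <<'E'
from h import *
s=read_state();print(s['eef_pos'])
im,d,W,K,T=snap('wrist','w9.png')
print(ray(K,T,285,206,100),W[206,285],W[200,285])
x=W[...,:]; m=(W[...,2]>94)&(W[...,2]<108)&(abs(W[...,0]-650)<35)&(abs(W[...,1]-204)<35)
q=W[m];print(len(q),q.mean(0),q.min(0),q.max(0))
E
python3 b.py
```

```text
[645.80893335 202.50152786 246.20476674]
[647.91480126 206.96378567 100.        ] [647.93908024 206.96336272  99.90280399] [641.98515187 207.50845357  97.33379407]
520 [647.74168764 206.15084915  98.79914185] [634.39074598 191.99858003  94.11486408] [662.17933815 220.21766506 101.11495414]
```

```bash
python3 -m handwheel '0.05 0.08 -0.2 0 0.1;0 0 -0.4 0 0.1;0 0 -0.4 0 0.1;0 0 -0.4 0 0.1;0 0 -0.4 0 0.1;0 0 0 0 0.1' 25; python3 -m handwheel '0 0 -0.4 0 0.1;0 0 -0.4 0 0.1;0 0 -0.4 0 0.1;0 0 -0.4 0 0.1;0 0 -0.4 0 0.1;0 0 -0.4 0 0.1;0 0 0 0 0.1'; python3 -m handwheel '0 0 -0.4 0 0.1;0 0 -0.4 0 0.1;0 0 -0.15 0 0.1;0 0 0 0 0.2;0 0 0 0 0.3;0 0 0 0 0.4;0 0 0 0 0.5;0 0 0 0 0.6;0 0 0 0 0.6;0 0 0 0 0.6'
```

```text
clock: 9.35
eef_pos: [646.6, 205.1, 170.8]
eef_rot: [-3.14, -0.005, 3.053]
wrist_force: [-0.1, 0.5, -1.1]
finger_gap: 84.6
finger_force: 0.0
clock: 9.93
eef_pos: [646.7, 205.4, 76.0]
eef_rot: [-3.14, -0.004, 3.053]
wrist_force: [-0.9, 0.7, 0.1]
finger_gap: 84.4
finger_force: 0.0
clock: 10.77
eef_pos: [647.7, 206.5, 41.0]
eef_rot: [3.141, 0.0, 3.054]
wrist_force: [0.2, 0.3, 3.0]
finger_gap: 42.9
finger_force: 25.0
```

```bash
python3 -m handwheel '0 0 0.1 0 0.6;-0.1 0.01 0.2 0 0.6;-0.1 0.01 0.35 0 0.6;0 0 0.4 0 0.6;0 0 0.4 0 0.6;0 0 0.4 0 0.6;0 0 0.4 0 0.6;0 0 0.4 0 0.6;0 0 0.4 0 0.6;0 0 0.2 0 0.6;0 0 0 0 0.6'; python3 -m handwheel '-0.2 0.01 0 0 0.6;-0.4 0.03 0 0 0.6;-0.5 0.04 0 0 0.6;-0.5 0.04 0 0 0.6;-0.5 0 0 0 0.6;-0.4 0 0 0 0.6;-0.2 -0.3 0 0 0.6;0 -0.6 0 0 0.6;0 -0.7 0 0 0.6;0 -0.7 0 0 0.6;0 -0.7 0 0 0.6;0 -0.7 0 0 0.6'
```

```text
clock: 11.68
eef_pos: [640.1, 207.5, 173.8]
eef_rot: [3.14, 0.004, 3.054]
wrist_force: [-0.6, -0.2, -0.7]
finger_gap: 42.8
finger_force: 25.0
clock: 12.68
eef_pos: [530.9, 62.8, 170.1]
eef_rot: [-3.141, -0.001, 3.055]
wrist_force: [-0.0, -0.6, -1.8]
finger_gap: 42.6
finger_force: 25.0
```

```bash
python3 -m handwheel '0 -0.8 0 0 0.6;0 -0.9 0 0 0.6;0 -0.9 0 0 0.6;0 -0.9 0 0 0.6;0 -0.9 0 0 0.6;0 -0.9 0 0 0.6;0 -0.9 0 0 0.6;0 -0.9 0 0 0.6;0 -0.8 0 0 0.6;0 -0.7 0 0 0.6;0 -0.5 0 0 0.6;0 -0.4 0 0 0.6'; python3 -m handwheel '0 -0.2 -0.2 0 0.6;0 0 -0.4 0 0.6;0 0 -0.5 0 0.6;0 0 -0.5 0 0.6;0 0 -0.4 0 0.6;0 0 -0.4 0 0.6;0 0 -0.3 0 0.6;0 0 0 0 0.6;0 0 0 0 0.6'; python3 - <<'E'
from h import *
s=read_state();print(s['eef_pos'],s['wrist_force'])
im,d,W,K,T=snap('scene','c10.png')
m=(W[...,2]>-8)&(W[...,2]<18)&(W[...,0]>430)&(W[...,0]<640)&(W[...,1]>-470)&(W[...,1]<-200)&(im.min(-1)>150)
q=W[m];print('tray',len(q),np.percentile(q,[1,50,99],axis=0).round(0).tolist())
E
```

```text
clock: 13.68
eef_pos: [530.8, -317.6, 169.7]
eef_rot: [3.141, -0.001, 3.053]
wrist_force: [0.3, 1.3, -1.0]
finger_gap: 42.8
finger_force: 25.0
clock: 14.43
eef_pos: [531.4, -323.5, 62.2]
eef_rot: [3.141, -0.001, 3.055]
wrist_force: [0.2, -0.7, -1.1]
finger_gap: 42.7
finger_force: 25.0
[ 531.42409578 -323.51287116   62.16628083] [ 0.15124499 -0.70028193 -1.11853274]
tray 5120 [[450.0, -446.0, -1.0], [516.0, -362.0, 3.0], [602.0, -237.0, 16.0]]
```

View pics/c10.png

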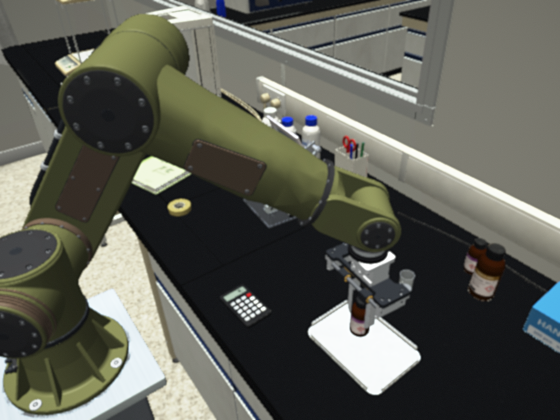

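The bottle hangs over the tray, its base at about (360,330) and well inside the rim. I lower it until it touches.

```bash
python3 -m handwheel '0 0 -0.15 0 0.6;0 0 -0.15 0 0.6;0 0 -0.1 0 0.6;0 0 -0.06 0 0.6;0 0 0 0 0.6;0 0 0 0 0.6'; python3 -m handwheel '0 0 -0.04 0 0.6;0 0 -0.03 0 0.6;0 0 0 0 0.6'
```

```text
clock: 14.98
eef_pos: [531.6, -324.0, 44.2]
eef_rot: [3.142, -0.0, 3.054]
wrist_force: [0.7, 0.3, -1.7]
finger_gap: 42.6
finger_force: 25.0
clock: 15.23
eef_pos: [531.5, -324.0, 41.3]
eef_rot: [3.142, -0.0, 3.054]
wrist_force: [0.0, 0.2, -2.4]
finger_gap: 42.4
finger_force: 25.0
```

```bash
python3 -m handwheel '0 0 -0.03 0 0.6;0 0 0 0 0.6;0 0 0 0 0.6'; python3 -m handwheel '0 0 -0.03 0 0.6;0 0 0 0 0.6'
```

```text
clock: 15.48
eef_pos: [531.6, -324.0, 40.2]
eef_rot: [3.142, -0.0, 3.054]
wrist_force: [-0.7, 0.3, -1.7]
finger_gap: 42.9
finger_force: 25.0
clock: 15.65
eef_pos: [531.6, -324.1, 39.0]
eef_rot: [-3.141, 0.0, 3.054]
wrist_force: [-0.6, -0.9, -1.7]
finger_gap: 43.0
finger_force: 25.0
```

```bash
python3 -m handwheel '0 0 -0.03 0 0.6;0 0 0 0 0.6'; python3 -m handwheel '0 0 0 0 0.6;0 0 0 0 0.6'
```

```text
clock: 15.82
eef_pos: [531.9, -324.1, 39.0]
eef_rot: [-3.141, 0.001, 3.054]
wrist_force: [-3.1, 2.4, 9.4]
finger_gap: 43.0
finger_force: 25.0
clock: 15.98
eef_pos: [531.9, -324.1, 39.0]
eef_rot: [-3.141, 0.001, 3.054]
wrist_force: [-4.2, 3.1, 8.6]
finger_gap: 43.1
finger_force: 25.0
```

Touched down at the expected height. Now I release, back off and check.

```bash
python3 -m handwheel '0 0 0 0 0.5;0 0 0 0 0.45;0 0 0 0 0.4;0 0 0 0 0.3;0 0 0 0 0.2;0 0 0 0 0.1;0 0 0 0 0.1'; python3 -m handwheel '0 0 0.2 0 0.1;0 0 0.4 0 0.1;0 0 0.6 0 0.1;0 0 0.7 0 0.1;0 0 0.7 0 0.1;0 0 0.7 0 0.1;0 0.5 0.4 0 0.1;-0.3 0.8 0.2 0 0.1;-0.3 0.8 0 0 0.1;-0.2 0.6 0 0 0.1;0 0.4 0 0 0.1;0 0 0 0 0.1'; python3 - <<'E'
from h import *
print(read_state()['eef_pos'],read_state()['finger_gap'])
im,d,W,K,T=snap('side','s11.png')
E
```

```text
clock: 16.57
eef_pos: [531.6, -324.0, 37.8]
eef_rot: [3.142, -0.0, 3.054]
wrist_force: [0.5, -0.1, -0.9]
finger_gap: 79.7
finger_force: 0.0
clock: 17.57
eef_pos: [499.5, -197.7, 195.1]
eef_rot: [-3.141, 0.001, 3.056]
wrist_force: [-0.2, 1.0, 0.0]
finger_gap: 84.1
finger_force: 0.0
[ 499.50452769 -197.70002944  195.05673238] 84.14665100635867
```

View pics/s11.png

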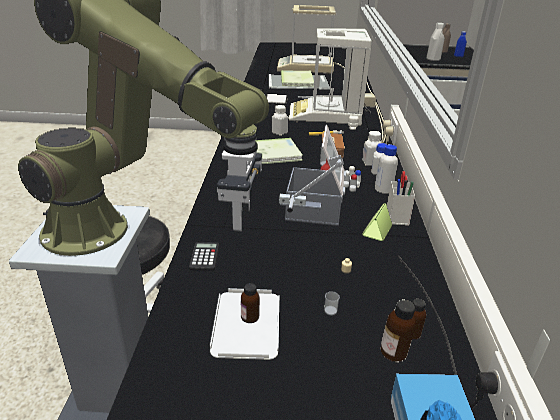

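The bottle stands upright in the tray at (250,303), and the flap is still propped at (325,160). The calculator, weight and beaker have not moved.

```bash
python3 -m handwheel '0 0 0 0 0.1;0 0 0 0 0.1;0 0 0 0 0.1'; python3 -c "
from cell import *
print(sign_off())"
```

```text
clock: 17.87
eef_pos: [499.6, -200.9, 193.7]
eef_rot: [3.142, -0.0, 3.053]
wrist_force: [0.2, -0.1, 1.0]
finger_gap: 84.7
finger_force: 0.0
the job is handed in; nothing more can be done
None
```

The flap stands propped with the stay's foot in the notch, the bottle is upright in the tray, the calculator, weight and beaker look unmoved in the last picture, and I handed the job in at about 18 s; no verdict came back.

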